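# Scoop the memory stick and the loupe out from under the bench rack

### The arm

A 6-joint arm with a two-finger parallel gripper is mounted at the origin on a cart in front of the work surface, level with it; the furniture and walls round the work are solid. World frame = base frame: x ahead of the robot, y to its left, z up, the work surface at z = 0. Lengths are in mm, angles in rad, forces in N, time in s.
With the tool pointing down it reaches from about 300 to 775 mm from the base axis. Payload 14.6 kg.
Tool frame: the origin (TCP) lies at the centre of the arm's flange, where the gripper is bolted on; the fingertips stand 199 mm ahead of it and the grasp point (between the pads) lies 180 mm ahead of it; z points along the fingers, y is the line along which they close (so a half turn about z gives the same grasp; the last joint's range is limited). The gripper opens to 94 mm and grips with 3 to 60 N. Pads are 16 mm wide; open, the fingers measure 119 mm over their backs; the gripper's body (75 mm by 177 mm) begins 78 mm behind the grasp point.
Start: joints at [-1.217, 0.3, 1.521, -0, 1.321, -0.067], TCP at [224.663, -502.014, 404.646] pointing down, gripper open.
Joint ranges: [-3.03, 3.03], [-0.79, 2.21], [0.23, 2.52], [-1.04, 4.18], [0, 3.07], [-2.55, 2.55]. Speed limits (rad/s): [2.22, 2.22, 2.57, 3.14, 3.14, 3.14].

### API

Orientations are given as [roll, pitch, yaw] about the fixed x, y, z axes, in that order (R = Rz(yaw) Ry(pitch) Rx(roll)).
In Python, from cell import manip, optics, workorder gives the robot as it stands.
- The arm moves only by the tool step_arm, never from a script. Its argument "increments" is a list that holds one entry, the list of rows, each a list of 7 numbers: the turn, a rotation vector about the tool's x, y, z as a fraction of full scale, then the shift along the tool's x, y, z as a fraction of full scale, then the closure, from -1 (fully open) to 1 (shut). In form: [[[wx, wy, wz, tx, ty, tz, fingers], ...]]. A call has 1 to 5 rows; each row shifts and turns the commanded pose from where the row before left it, along the tool's axes as they then stand; what a row does not reach is not made up. Full scale, the value 1, is 40 mm for a shift and 45 degrees for a turn. A row lasts 1/10 s, in which the tool goes at most 50 mm and 8.59 degrees, less where a joint would pass 70% of its speed; a pose out of reach is approached as far as the arm can. A call with a number of a shift or a turn outside -1 to 1 is refused whole. A call with a gripper value outside its range is refused whole. The fingers move at their own pace and stop on an object; "newtons" is the grip in N (left out, the last holds). Time passes only in rows, so rows that do not move let the fingers close. It gives the time, the measured TCP pose, the force, the opening and the grip force at its end, in the units of the state.
- manip.read_state(): the state, without advancing time (a new reading comes with each control period).
- optics.camera(name): name is "side" or "top"; returns a dict with "frame" (384x512x3 uint8, red, green, blue), "range_z" (384x512 float32, mm along the optical axis (not along the pixel's ray), 0 where there is no reading), "mtx" (3x3 intrinsics, pixels), "cam_to_world" (4x4, takes a point from camera to world coordinates). Camera axes: x right, y down, z forward; pixel columns grow to the right and rows downward; lengths in mm; the calibration is good to about 2 mm. A picture is of the moment at which its call begins.
- workorder.sign_off(): hands the job in; it is judged then, once.
The state is a dict: "clock": time; "joints": joint angles; "qd": joint speeds; "effort": joint torques, N m; "eef_pos": TCP position; "eef_rot": TCP orientation; "wrist_force": force on the tool from outside, world axes, zero at the start; "moment": the same for the moment, N m; "finger_gap": finger opening in mm; "finger_force": force on a finger pad.
Only numpy, scipy, OpenCV 4.12 (cv2) and the standard library are available. Lean on these libraries where they do the work, as an engineer would, in place of code of your own. Each camera call takes 0.05 s, during which the arm holds its last target. There are 200 camera calls.

### The job

The memory stick and the eye loupe have slid under the low slatted rack, where no hand can reach them. Slide the flat scoop under the rack's lip until both ride on it, draw them out together, and leave the scoop lying flat on the repair mat, clear of the rack, with both still in its pan. Leave the dropper bottle and the roll of tape beside the rack where they are.

Things in the scene. Friction and masses are not known exactly. Their poses are not given: they have to be found in the camera images.
- rack: Low rack fixed on the mat, 250 mm wide, 140 mm deep, 56 mm high: aluminium slats on dark steel legs, a jar fixed on top at one end. Origin on the mat surface; x points into its depth (65 mm to the back edge), y along its width, z up. Its open long side faces its own -x; the opening is 42 mm high and 220 mm wide between the front legs' feet (y -110 to +110).
- rack_lip (a point): Middle of the rack's front lip, on its lower front edge, 75 mm in front of the rack's origin and 42 mm above the mat; axes as the rack's.
- rack_stop (a point): Middle of the front face of a fixed stop bar across the whole width inside the rack, 110 mm behind the lip, reaching from 6 to 23 mm above the mat. The scoop's blade passes beneath the bar; the stick and the loupe do not: they are pushed up against it and the blade slides under them. The scoop's side walls meet the bar when the blade tip is 35 mm past it (open behind).
- scoop_grip (a point): Flat steel scoop with a black bar grip, lying on the mat, about 215 g, 246 mm long, 116 mm wide. This point is the middle of the grip, 36 mm above the flat underside; x points forward along the scoop to the blade tip, y across, z up. The grip bar runs along x from -46 to +38 mm, is 18 mm wide (y), its top 13 mm above and its underside 17 mm below this point.
- scoop: The same scoop: origin on its underside, straight below the grip point, same axes. The pan has its rear wall at x = 50 mm, side walls 18 mm high from x = 50 to 165 mm with 111 mm clear between them, blade tip at x = 200 mm, open front; floor 2.5 mm thick, tapering over the last 30 mm to a sharp edge. It balances about 35 mm ahead of the origin.
- scoop_tip (a point): Middle of the scoop's sharp front edge, on its underside, 200 mm ahead of the grip point; axes as the scoop's. Held flat on the mat and pushed under the stick and loupe against the stop bar, it meets some 10 to 15 N of resistance for a moment; keep pushing past that until the side walls meet the bar.
- stick_mid (a point): Black memory stick, 17 x 51 x 8 mm, lying flat on the mat under the rack between lip and stop bar; this point is its centre, its y axis along its length (within about 15 degrees of the rack's depth at the start), z up.
- loupe_mid (a point): Black eye loupe, a blunt cone 40 mm across and 31 mm high, standing on its wide rim on the mat under the rack; this point is half-way up its axis, z up. The stick lies beside it along the rack's width, on one side or the other, centres 42 to 50 mm apart across, so one pan takes both.
- mat_top (a point): Blue repair mat, fixed, 320 mm (x) by 460 mm (y), 3 mm thick; this point is the middle of its top surface. All the work is done on it.
- dropper: Brown dropper bottle, 33 mm across, 102 mm high, standing loose on the worktop beyond the far end of the rack; origin at the centre of its underside. To be left alone.
- tape_roll: Roll of tape, 54 mm across, 19 mm high, lying loose on the worktop behind the rack; origin at the centre of its underside. To be left alone.

How it is judged (in metres and radians):
On the way:
1. the scoop's blade is pushed under the rack and both the stick and the loupe ride on it while still beneath the rack (x of stick_mid in the frame of scoop_grip between 0.055 and 0.178 m and y of stick_mid in the frame of scoop_grip between -0.055 and 0.055 m and z of stick_mid in the frame of scoop_grip between -0.0345 and -0.01 m and x of loupe_mid in the frame of scoop_grip between 0.055 and 0.182 m and y of loupe_mid in the frame of scoop_grip between -0.055 and 0.055 m and z of loupe_mid in the frame of scoop_grip between -0.027 and 0 m and x of scoop_tip in the frame of rack above 0 m and x of each of stick_mid, loupe_mid in the frame of rack above -0.06 m), for 0.1 s.
At the end, for the whole second after the job is handed in: Stick and loupe lie in the scoop's pan (centres at least 22 and 18 mm behind the blade tip); the scoop lies flat (within 0.06 rad) on the mat, its grip over the mat, tip and grip at least 10 mm in front of the rack's lip, released and at rest (x of stick_mid in the frame of scoop_grip between 0.055 and 0.178 m and y of stick_mid in the frame of scoop_grip between -0.055 and 0.055 m and z of stick_mid in the frame of scoop_grip between -0.0345 and -0.01 m and x of loupe_mid in the frame of scoop_grip between 0.055 and 0.182 m and y of loupe_mid in the frame of scoop_grip between -0.055 and 0.055 m and z of loupe_mid in the frame of scoop_grip between -0.027 and 0 m and angle between scoop_grip's own z axis and vertical below 0.06 rad and z of scoop_grip in the frame of mat_top between 0.032 and 0.04 m and x of scoop_grip in the frame of mat_top between -0.16 and 0.16 m and y of scoop_grip in the frame of mat_top between -0.23 and 0.23 m and x of each of scoop_tip, scoop_grip in the frame of rack below -0.085 m and linear speed of scoop below 0.02 m/s); the robot touches nothing.
It fails at once if the dropper bottle is moved more than 30 mm (distance of dropper from where it was at the start of the episode above 0.03 m).
It fails at once if the tape roll behind the rack is moved more than 30 mm (distance of tape_roll from where it was at the start of the episode above 0.03 m).
It also fails if it takes over 48 s, if anything falls off the work surface, if the arm or the gripper's body presses on something with over 40 N, if the wrist force passes 120 N, or if a joint passes its speed limit or range.

## Working session

There is one attempt and no reset: what is moved stays moved. The work goes in short steps, Python scripts to look and compute and a tool call to move; the robot and the scene stay as the last step left them, time stands still between calls to the robot, and variables do not carry over. Pictures are saved under pics/ and viewed, at most 10 in all, crops included, and the job is handed in when it is done.

Besides the shell and the picture viewer there is one more tool, called after "Emit:" as name(argument=value, ...), one argument or row to a line, values as JSON. step_arm: Moves the arm, as the interface text tells. Its arguments: {"type":"object","properties":{"increments":{"type":"array","items":{"type":"array","items":{"type":"array","items":{"type":"number"}}}},"newtons":{"type":"number"}},"required":["increments"]}

```bash
mkdir -p pics; cat > h.py <<'E'
import numpy as np, cv2
from cell import manip, optics, workorder
def snap(name,tag):
    c=optics.camera(name); cv2.imwrite(f'pics/{tag}.png',c['frame'][:,:,::-1]); np.savez(f'pics/{tag}.npz',**c); return c
def pts(c):
    K=np.array(c['mtx']);z=c['range_z'];v,u=np.indices(z.shape)
    p=np.stack([(u-K[0,2])/K[0,0]*z,(v-K[1,2])/K[1,1]*z,z,np.ones_like(z)],-1)
    return (p@np.array(c['cam_to_world']).T)[...,:3]
def ray(c,u,v,h):
    K=np.array(c['mtx']);T=np.array(c['cam_to_world'])
    d=T[:3,:3]@np.array([(u-K[0,2])/K[0,0],(v-K[1,2])/K[1,1],1]);o=T[:3,3]
    return o+d*(h-o[2])/d[2]
E
python3 - <<'E'
from h import *
for n in('top','side'):
    c=snap(n,n+'0');print(n,c['mtx'],np.round(c['cam_to_world'],3))
print(manip.read_state())
E
```

```text
top [[392.15343996   0.         255.97804345]
 [  0.         392.15343996 189.10266318]
 [  0.           0.           1.        ]] [[-2.400000e-02 -9.960000e-01  9.000000e-02  4.591830e+02]
 [-1.000000e+00  2.400000e-02  4.000000e-03 -3.617700e+01]
 [-6.000000e-03 -9.000000e-02 -9.960000e-01  1.187878e+03]
 [ 0.000000e+00  0.000000e+00  0.000000e+00  1.000000e+00]]
side [[348.10279977   0.         256.60674883]
 [  0.         348.10279977 184.44711682]
 [  0.           0.           1.        ]] [[-8.76000e-01 -3.22000e-01  3.58000e-01  2.11097e+02]
 [-4.82000e-01  5.78000e-01 -6.58000e-01  5.70849e+02]
 [ 5.00000e-03 -7.49000e-01 -6.62000e-01  6.89545e+02]
 [ 0.00000e+00  0.00000e+00  0.00000e+00  1.00000e+00]]
{'clock': 0.1, 'joints': array([-1.21659018e+00,  3.00399714e-01,  1.52156766e+00, -4.47360190e-05,
        1.32074835e+00, -6.66023521e-02]), 'qd': array([-0.00154708, -0.00151877, -0.00246491, -0.00132536,  0.00074461,
       -0.00102641]), 'effort': array([ 7.48861180e-05, -5.32646370e+01, -3.53283048e+01,  7.09125493e-02,
        2.34738673e-02, -6.74918101e-05]), 'eef_pos': array([ 224.65138076, -501.97679955,  404.13105321]), 'eef_rot': array([-3.14046919e+00, -3.15077513e-05,  4.20819579e-01]), 'wrist_force': array([ 0.20102725, -0.55870646,  0.60479768]), 'moment': array([-0.01093501,  0.05034407, -0.01993343]), 'finger_force': 0.0, 'finger_gap': 94.45624982865182}
```

View pics/top0.png

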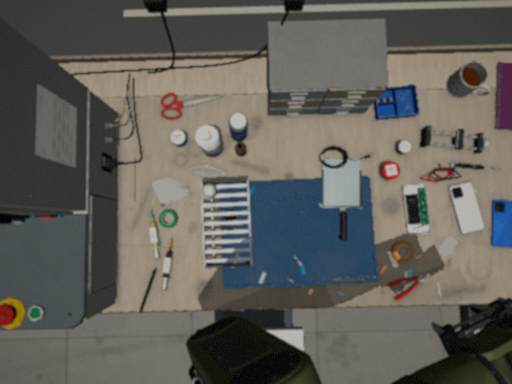

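View pics/side0.png

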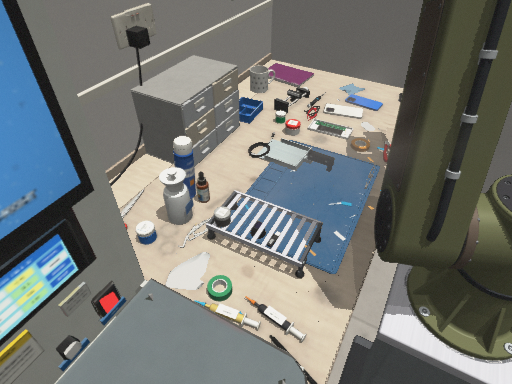

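The top view shows the rack at about (228,221), with its open side facing image right (world -y), and the scoop at about (341,195) with its tip towards image top (world +x). The tape is at (168,217) and the dropper at (240,148). Next I'll enlarge the rack and scoop.

```bash
python3 - <<'E'
from h import *
c=dict(np.load('pics/top0.npz'));s=dict(np.load('pics/side0.npz'))
f=c['frame'][:,:,::-1]; g=s['frame'][:,:,::-1]
a=cv2.resize(f[170:275,195:375],None,fx=4.4,fy=4.4,interpolation=cv2.INTER_CUBIC)
cv2.imwrite('pics/a.png',a)
b=cv2.resize(g[180:280,195:335],None,fx=5.5,fy=5.5,interpolation=cv2.INTER_CUBIC)
cv2.imwrite('pics/b.png',cv2.convertScaleAbs(b,alpha=1.5))
hsv=cv2.cvtColor(f,cv2.COLOR_BGR2HSV)
m=cv2.inRange(hsv,(100,120,50),(120,255,200));m[:170]=0;m[295:]=0;m[:,:200]=0;m[:,385:]=0
P=pts(c)
ys,xs=np.where(m>0);Q=P[m>0];print('mat',cv2.minAreaRect(Q[:,:2].astype(np.float32)),np.median(Q[:,2]))
# by height: scoop/grip
H=P[...,2]
for nm,(u0,v0,u1,v1),lo,hi in(('grip',(330,205,356,245),35,60),('pan',(310,150,370,212),4,12),('rack',(198,172,256,272),45,62)):
    mm=np.zeros(H.shape,bool);mm[v0:v1,u0:u1]=1;mm&=(H>lo)&(H<hi)
    Q=P[mm];print(nm,len(Q),cv2.minAreaRect(Q[:,:2].astype(np.float32)),np.median(Q,0).round(1), Q.min(0).round(1),Q.max(0).round(1))
E
```

```text
mat ((434.464599609375, -152.92306518554688), (313.2920837402344, 456.69219970703125), 1.3415075540542603) 2.717766118256577
grip 201 ((448.66107177734375, -281.502197265625), (16.43836784362793, 80.57874298095703), 87.568359375) [ 448.6 -280.2   50.8] [ 408.3 -290.7   38.3] [ 489.  -272.3   56.7]
pan 1638 ((585.8742065429688, -285.62164306640625), (179.7487335205078, 186.7891082763672), 88.16336059570312) [ 576.5 -287.2    6.1] [ 491.3 -376.1    4. ] [ 680.  -192.9   12. ]
rack 2104 ((465.0863037109375, 58.2654914855957), (251.19053649902344, 140.60137939453125), 1.4413812160491943) [462.4  55.4  56.7] [338.1 -13.6  45.1] [591.7 130.8  61.9]
```

View pics/a.png

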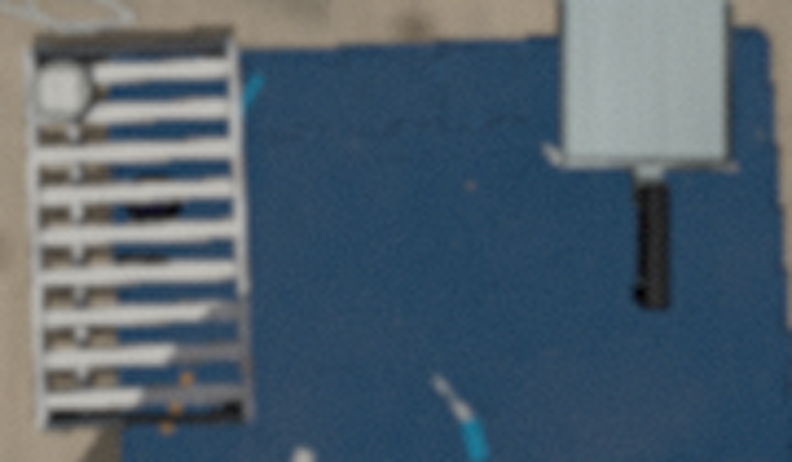

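View pics/b.png

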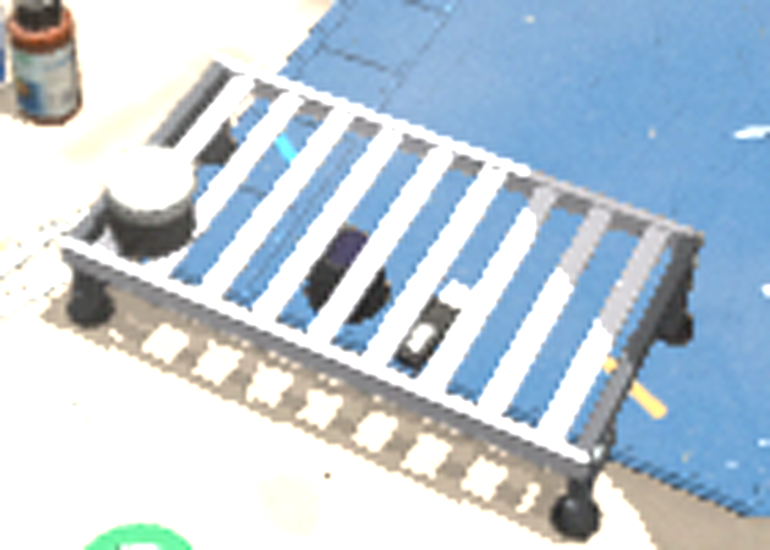

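The rack top is 251 x 141 mm, as specified, and yawed about 1.4°. The loupe shows at top px (230,218) and side px (258,232), and the stick at top (227,229) and side (273,241).

```bash
python3 - <<'E'
from h import *
c=dict(np.load('pics/top0.npz'));s=dict(np.load('pics/side0.npz'))
th=np.radians(1.4);ex=np.array([-np.sin(th),np.cos(th)]);ey=np.array([-np.cos(th),-np.sin(th)])
O=np.array([465.1,58.3])+5*ex
print('rack O',O)
def rk(p):d=p[:2]-O;return p[:2].round(1),np.round([d@ex,d@ey],1)
for nm,cc,u,v,h in(('loupe top',c,230.2,217.7,28),('loupe side',s,195+347/5.5,180+290/5.5,18),('loupe side cap',s,195+348/5.5,180+243/5.5,34),
  ('stick top',c,226.8,228.6,11),('stick side mid',s,195+432/5.5,180+325/5.5,11),('st conn',s,195+458/5.5,180+290/5.5,9),('st rear',s,195+415/5.5,180+352/5.5,11)):
    print(nm,*rk(ray(cc,u,v,h)))
P=pts(c)
for u,v in((230,218),(229,218),(231,217),(227,229),(226,229)):print('dtop',u,v,P[v,u].round(0),rk(P[v,u])[1])
P=pts(s)
for a,b in((345,285),(350,245),(350,300),(430,335),(420,350)):
    u,v=round(195+a/5.5),round(180+b/5.5);print('dside',u,v,P[v,u].round(0),rk(P[v,u])[1])
# scoop floor and grip orientation
T=pts(c);hsv=cv2.cvtColor(c['frame'],cv2.COLOR_RGB2HSV)
m=(cv2.inRange(hsv,(75,5,120),(105,60,255))>0);m[:150]=0;m[212:]=0;m[:,:310]=0;m[:,370:]=0
n,l,st,_=cv2.connectedComponentsWithStats(m.astype(np.uint8));k=1+st[1:,4].argmax();v,u=np.where(l==k)
W=np.array([ray(c,a,b,6) for a,b in zip(u,v)]);print('pan',st[k],cv2.minAreaRect(W[:,:2].astype(np.float32)),W.min(0),W.max(0))
E
```

```text
rack O [464.97783911  63.29850745]
loupe top [480.7  46. ] [-17.6 -15.3]
loupe side [482.4  62.3] [ -1.4 -17.4]
loupe side cap [489.   49.5] [-14.4 -23.7]
stick top [448.8  58. ] [-4.9 16.3]
stick side mid [441.5  56.4] [-6.3 23.7]
st conn [441.   30.4] [-32.3  24.8]
st rear [441.2  74. ] [11.3 23.5]
dtop 230 218 [480.  46.  30.] [-17.2 -14.4]
dtop 229 218 [480.  49.  31.] [-14.3 -14.5]
dtop 231 217 [483.  43.  32.] [-20.4 -17.2]
dtop 227 229 [448.  58.   9.] [-5.3 17.5]
dtop 226 229 [448.  60.  10.] [-2.4 17.4]
dside 258 232 [468.  90.  56.] [26.1 -3.8]
dside 259 225 [485.  53.  36.] [-11.1 -19.9]
dside 259 235 [462.  97.  57.] [33.4  2.6]
dside 273 241 [440.  63.  12.] [ 0.6 25.4]
dside 271 244 [440.  74.  12.] [11.6 25.1]
pan [ 319  160   41   50 1592] ((574.4464721679688, -283.7193603515625), (120.33429718017578, 150.26495361328125), 87.27656555175781) [ 498.9595475  -347.24559918    6.        ] [ 647.61466635 -220.7233635     6.        ]
```

Emit:
step_arm(
  increments=[
    [[0, 0, 0, 0.74, -0.274, 0.2, -1], [0, 0, 0, 0.74, -0.274, 0.2, -1], [0, 0, 0, 0.74, -0.274, 0.2, -1], [0, 0, 0, 0.74, -0.274, 0.2, -1], [0, 0, 0, 0.74, -0.274, 0.2, -1]],
  ],
  newtons=60,
)

```text
clock: 0.6
eef_pos: [338.1, -390.5, 364.1]
eef_rot: [-3.141, 0.0, 0.421]
wrist_force: [-0.1, -2.1, 0.6]
finger_gap: 94.0
finger_force: 0.0
```

Emit:
step_arm(
  increments=[
    [[0, 0, 0, 0.74, -0.274, 0.2, -1], [0, 0, 0, 0.74, -0.274, 0.2, -1], [0, 0, 0, 0.74, -0.274, 0.2, -1], [0, 0, 0, 0.74, -0.274, 0.2, -1], [0, 0, 0, 0.74, -0.274, 0.2, -1]],
  ],
)

```text
clock: 1.1
eef_pos: [450.8, -280.0, 324.1]
eef_rot: [-3.141, 0.0, 0.421]
wrist_force: [-0.2, -1.8, -0.5]
finger_gap: 94.2
finger_force: 0.0
```

Emit:
step_arm(
  increments=[
    [[0, 0, 0.148, 0, 0, 0, -1], [0, 0, 0.148, 0, 0, 0, -1], [0, 0, 0.148, 0, 0, 0, -1], [0, 0, 0.148, 0, 0, 0, -1], [0, 0, 0, 0, 0, 0, -1]],
  ],
)

```text
clock: 1.6
eef_pos: [450.1, -281.0, 324.4]
eef_rot: [-3.141, 0.0, -0.046]
wrist_force: [-0.2, 0.5, 1.0]
finger_gap: 94.0
finger_force: 0.0
```

Emit:
step_arm(
  increments=[
    [[0, 0, 0, 0, 0, 0.75, -1], [0, 0, 0, 0, 0, 0.75, -1], [0, 0, 0, 0, 0, 0.6, -1], [0, 0, 0, 0, 0, 0.4, -1], [0, 0, 0, 0, 0, 0.15, -1]],
  ],
)

```text
clock: 2.1
eef_pos: [449.8, -280.9, 217.0]
eef_rot: [-3.14, 0.002, -0.041]
wrist_force: [0.2, -0.4, 0.8]
finger_gap: 94.1
finger_force: 0.0
```

Emit:
step_arm(
  increments=[
    [[0, 0, 0, 0, 0, 0, 1], [0, 0, 0, 0, 0, 0, 1], [0, 0, 0, 0, 0, 0, 1], [0, 0, 0, 0, 0, 0, 1], [0, 0, 0, 0, 0, 0, 1]],
  ],
)

```text
clock: 2.6
eef_pos: [450.1, -281.1, 219.1]
eef_rot: [3.141, -0.001, -0.044]
wrist_force: [-0.6, -0.7, 0.3]
finger_gap: 57.8
finger_force: 0.0
```

Emit:
step_arm(
  increments=[
    [[0, 0, 0, 0, 0, 0, 1], [0, 0, 0, 0, 0, 0, 1], [0, 0, 0, 0, 0, 0, 1], [0, 0, 0, 0, 0, 0, 1], [0, 0, 0, 0, 0, 0, 1]],
  ],
)

```text
clock: 3.1
eef_pos: [450.1, -281.1, 218.6]
eef_rot: [3.142, 0.0, -0.044]
wrist_force: [0.7, -2.0, 0.1]
finger_gap: 17.5
finger_force: 54.1
```

Emit:
step_arm(
  increments=[
    [[0, 0, 0, 0, 0, -0.2, 1], [0, 0, 0, 0, 0, -0.3, 1], [0, 0, 0, 0, 0, -0.5, 1], [0, 0, -0.087, 0, 0, 0, 1], [0, 0, -0.174, 0, 0, 0, 1]],
  ],
)

```text
clock: 3.6
eef_pos: [450.2, -281.1, 260.3]
eef_rot: [3.14, -0.001, 0.164]
wrist_force: [1.3, 0.1, -2.1]
finger_gap: 17.8
finger_force: 60.0
```

Emit:
step_arm(
  increments=[
    [[0, 0, -0.174, 0, 0, 0, 1], [0, 0, -0.174, 0, 0, 0, 1], [0, 0, -0.174, 0, 0, 0, 1], [0, 0, -0.174, 0, 0, 0, 1], [0, 0, -0.174, 0, 0, 0, 1]],
  ],
)

```text
clock: 4.1
eef_pos: [450.1, -281.1, 259.7]
eef_rot: [3.141, -0.0, 0.85]
wrist_force: [0.1, 0.8, -2.0]
finger_gap: 17.6
finger_force: 60.0
```

Emit:
step_arm(
  increments=[
    [[0, 0, -0.174, 0, 0, 0, 1], [0, 0, -0.174, 0, 0, 0, 1], [0, 0, -0.174, 0, 0, 0, 1], [0, 0, -0.174, 0, 0, 0, 1], [0, 0, -0.174, 0, 0, 0, 1]],
  ],
)

```text
clock: 4.6
eef_pos: [450.1, -281.1, 259.7]
eef_rot: [3.141, 0.001, 1.533]
wrist_force: [-0.0, -0.1, -2.3]
finger_gap: 17.8
finger_force: 60.0
```

Emit:
step_arm(
  increments=[
    [[0, 0, -0.087, 0, 0, 0, 1], [0, 0, 0, 0, 0, 0, 1], [0, 0, 0, 0, 0, 0, 1]],
  ],
)

```text
clock: 4.9
eef_pos: [450.1, -281.1, 259.3]
eef_rot: [3.141, 0.0, 1.593]
wrist_force: [0.7, 0.1, -3.0]
finger_gap: 17.4
finger_force: 60.0
```

```bash
python3 - <<'E'
from h import *
c=snap('top','top1');s=snap('side','side1')
a=cv2.resize(c['frame'][150:290,190:390,::-1],None,fx=4,fy=4,interpolation=cv2.INTER_CUBIC)
cv2.imwrite('pics/a1.png',a)
P=pts(c);print(manip.read_state()['eef_pos'])
hsv=cv2.cvtColor(c['frame'],cv2.COLOR_RGB2HSV)
m=(cv2.inRange(hsv,(75,5,110),(105,70,255))>0);m[:170]=0;m[285:]=0;m[:,:258]=0;m[:,375:]=0
n,l,st,_=cv2.connectedComponentsWithStats(m.astype(np.uint8));k=1+st[1:,4].argmax();Q=P[l==k]
Q=Q[(Q[:,2]>15)&(Q[:,2]<70)]
A=np.c_[Q[:,:2],np.ones(len(Q))];print(st[k],cv2.minAreaRect(Q[:,:2].astype(np.float32)),np.linalg.lstsq(A,Q[:,2],rcond=None)[0],np.median(Q,0),Q.min(0),Q.max(0))
E
```

```text
[ 450.09764561 -281.04696278  258.99417581]
[272 207  32  23 379] ((474.7154846191406, -122.41806030273438), (58.669403076171875, 88.64928436279297), 1.2045848369598389) [ 0.05117868 -0.05905969 14.56460358] [ 486.79402876 -105.88311294   45.2636008 ] [ 444.57722371 -166.1589373    37.17958947] [503.94099461 -77.49173114  67.47817646]
```

View pics/a1.png

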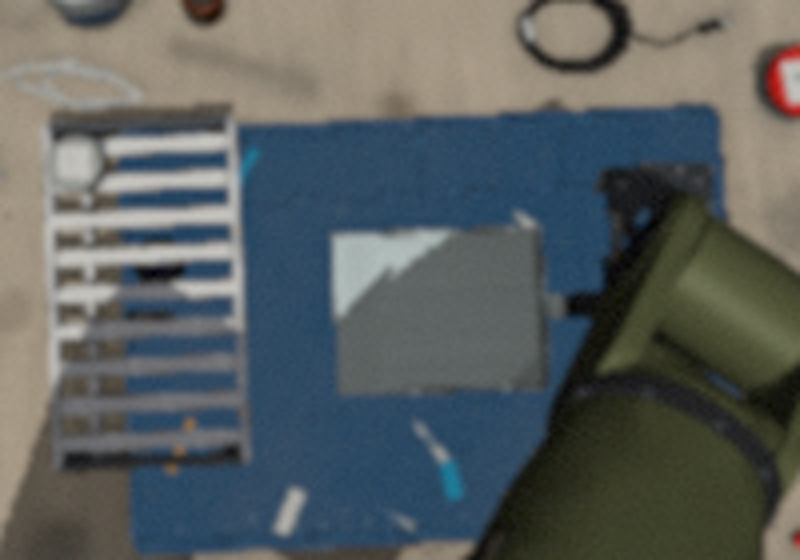

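The scoop is held, with its blade tip edge running from crop (332,235) to (338,393). I'll cast those corners to find the lateral offset and yaw.

```bash
python3 - <<'E'
from h import *
c=dict(np.load('pics/top1.npz'));P=pts(c)
q=lambda a,b,h:ray(c,190+a/4,150+b/4,h)
for h in(35,42):
    print(h,[q(a,b,h)[:2].round(1) for a,b in((332,235),(338,393),(540,229),(547,390))])
for col in(277,285,295,305,315,322):print(col,[P[r,col].round(0).tolist() for r in(220,235)])
E
```

```text
35 [array([503.8, -80.7]), array([388.8, -81.8]), array([ 504.5, -233.4]), array([ 387.3, -233.9])]
42 [array([503.5, -80.4]), array([389.2, -81.6]), array([ 504.2, -232.2]), array([ 387.8, -232.7])]
277 [[470.0, -91.0, 45.0], [427.0, -90.0, 44.0]]
285 [[470.0, -114.0, 45.0], [427.0, -113.0, 47.0]]
295 [[469.0, -143.0, 47.0], [426.0, -142.0, 44.0]]
305 [[468.0, -172.0, 46.0], [425.0, -171.0, 45.0]]
315 [[468.0, -201.0, 46.0], [425.0, -199.0, 47.0]]
322 [[467.0, -221.0, 47.0], [424.0, -220.0, 45.0]]
```

Emit:
step_arm(
  increments=[
    [[0, 0, 0, 0, 0.29, 0.2, 1], [0, 0, 0, 0, 0.29, 0.3, 1], [0, 0, 0, 0, 0, 0.3, 1], [0, 0, 0, 0, 0, 0.15, 1], [0, 0, 0, 0, 0, 0.07, 1]],
  ],
)

```text
clock: 5.5
eef_pos: [472.8, -280.4, 218.6]
eef_rot: [-3.14, -0.001, 1.595]
wrist_force: [-17.6, 11.9, 43.5]
finger_gap: 17.4
finger_force: 60.0
```

Emit:
step_arm(
  increments=[
    [[0, 0, 0, 0, 0, 0, 1], [0, 0, 0, 0, 0, 0, 1]],
  ],
)

```text
clock: 5.7
eef_pos: [472.9, -280.5, 218.6]
eef_rot: [3.141, -0.0, 1.595]
wrist_force: [-2.1, 2.8, 6.0]
finger_gap: 17.4
finger_force: 60.0
```

Emit:
step_arm(
  increments=[
    [[0, 0, 0, 0.3, 0, 0, 1], [0, 0, 0, 0.5, 0, 0, 1], [0, 0, 0, 0.6, 0, 0, 1], [0, 0, 0, 0.5, 0, 0, 1], [0, 0, 0, 0.3, 0, 0, 1]],
  ],
)

```text
clock: 6.2
eef_pos: [470.9, -191.2, 218.6]
eef_rot: [3.14, 0.001, 1.596]
wrist_force: [-0.3, -4.3, 4.3]
finger_gap: 17.1
finger_force: 60.0
```

Emit:
step_arm(
  increments=[
    [[0, 0, 0, 0.15, 0, 0, 1], [0, 0, 0, 0.15, 0, 0, 1], [0, 0, 0, 0.15, 0, 0, 1], [0, 0, 0, 0.15, 0, 0, 1], [0, 0, 0, 0.15, 0, 0, 1]],
  ],
)

```text
clock: 6.7
eef_pos: [470.3, -162.3, 218.6]
eef_rot: [3.14, 0.001, 1.596]
wrist_force: [0.0, -4.1, 6.0]
finger_gap: 17.4
finger_force: 60.0
```

Emit:
step_arm(
  increments=[
    [[0, 0, 0, 0.15, 0, 0, 1], [0, 0, 0, 0.15, 0, 0, 1], [0, 0, 0, 0.15, 0, 0, 1], [0, 0, 0, 0.15, 0, 0, 1], [0, 0, 0, 0.15, 0, 0, 1]],
  ],
)

```text
clock: 7.2
eef_pos: [469.5, -132.4, 218.6]
eef_rot: [3.14, 0.001, 1.596]
wrist_force: [0.2, -4.8, 6.6]
finger_gap: 17.3
finger_force: 60.0
```

Emit:
step_arm(
  increments=[
    [[0, 0, 0, 0.15, 0, 0, 1], [0, 0, 0, 0.15, 0, 0, 1], [0, 0, 0, 0.15, 0, 0, 1], [0, 0, 0, 0.15, 0, 0, 1], [0, 0, 0, 0.15, 0, 0, 1]],
  ],
)

```text
clock: 7.7
eef_pos: [468.8, -102.4, 218.6]
eef_rot: [3.14, 0.001, 1.595]
wrist_force: [0.4, -6.6, 6.1]
finger_gap: 17.7
finger_force: 60.0
```

Emit:
step_arm(
  increments=[
    [[0, 0, 0, 0.15, 0, 0, 1], [0, 0, 0, 0.15, 0, 0, 1], [0, 0, 0, 0.15, 0, 0, 1], [0, 0, 0, 0.15, 0, 0, 1], [0, 0, 0, 0.1, 0, 0, 1]],
  ],
)

```text
clock: 8.2
eef_pos: [468.1, -74.4, 218.6]
eef_rot: [3.14, 0.001, 1.596]
wrist_force: [-0.2, -5.6, 6.2]
finger_gap: 17.6
finger_force: 60.0
```

```bash
python3 - <<'E'
from h import *
s=snap('side','side2');c=snap('top','top2')
a=cv2.resize(s['frame'][170:280,195:335,::-1],None,fx=4,fy=4,interpolation=cv2.INTER_CUBIC)
cv2.imwrite('pics/b2.png',cv2.convertScaleAbs(a,alpha=1.5))
E
```

```text
(no output)
```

View pics/b2.png

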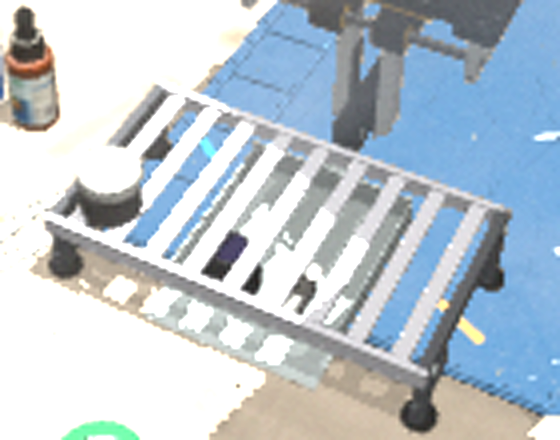

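Both items ride on the pan beneath the slats (loupe at crop (235,255), stick at (300,290)). I'll push the last few millimetres until the walls meet the bar.

Emit:
step_arm(
  increments=[
    [[0, 0, 0, 0.08, 0, 0, 1], [0, 0, 0, 0.08, 0, 0, 1], [0, 0, 0, 0.05, 0, 0, 1], [0, 0, 0, 0, 0, 0, 1]],
  ],
)

```text
clock: 8.7
eef_pos: [467.9, -67.8, 218.8]
eef_rot: [3.139, 0.005, 1.596]
wrist_force: [-3.2, -30.2, 5.7]
finger_gap: 17.7
finger_force: 60.0
```

Emit:
step_arm(
  increments=[
    [[0, 0, 0, -0.05, 0, 0, 1], [0, 0, 0, -0.08, 0, 0, 1], [0, 0, 0, -0.12, 0, 0, 1], [0, 0, 0, -0.15, 0, 0, 1], [0, 0, 0, -0.18, 0, 0, 1]],
  ],
)

```text
clock: 9.2
eef_pos: [468.4, -88.8, 218.6]
eef_rot: [3.14, -0.001, 1.595]
wrist_force: [0.7, 6.4, 9.1]
finger_gap: 17.6
finger_force: 60.0
```

Emit:
step_arm(
  increments=[
    [[0, 0, 0, -0.2, 0, 0, 1], [0, 0, 0, -0.2, 0, 0, 1], [0, 0, 0, -0.2, 0, 0, 1], [0, 0, 0, -0.2, 0, 0, 1], [0, 0, 0, -0.2, 0, 0, 1]],
  ],
)

```text
clock: 9.7
eef_pos: [469.5, -129.0, 218.6]
eef_rot: [3.14, -0.001, 1.595]
wrist_force: [0.4, 7.0, 10.0]
finger_gap: 17.6
finger_force: 60.0
```

Emit:
step_arm(
  increments=[
    [[0, 0, 0, -0.2, 0, 0, 1], [0, 0, 0, -0.2, 0, 0, 1], [0, 0, 0, -0.2, 0, 0, 1], [0, 0, 0, -0.2, 0, 0, 1], [0, 0, 0, -0.2, 0, 0, 1]],
  ],
)

```text
clock: 10.2
eef_pos: [470.5, -168.9, 218.6]
eef_rot: [3.14, -0.001, 1.595]
wrist_force: [0.6, 6.9, 9.9]
finger_gap: 17.3
finger_force: 60.0
```

Emit:
step_arm(
  increments=[
    [[0, 0, 0, -0.2, 0, 0, 1], [0, 0, 0, -0.2, 0, 0, 1], [0, 0, 0, -0.2, 0, 0, 1], [0, 0, 0, -0.2, 0, 0, 1], [0, 0, 0, -0.2, 0, 0, 1]],
  ],
)

```text
clock: 10.7
eef_pos: [471.5, -208.9, 218.6]
eef_rot: [3.141, -0.001, 1.595]
wrist_force: [-0.5, 5.9, 10.0]
finger_gap: 17.4
finger_force: 60.0
```

Emit:
step_arm(
  increments=[
    [[0, 0, 0, -0.2, 0, 0, 1], [0, 0, 0, -0.2, 0, 0, 1], [0, 0, 0, -0.2, 0, 0, 1], [0, 0, 0, -0.15, 0, 0, 1], [0, 0, 0, -0.08, 0, 0, 1]],
  ],
)

```text
clock: 11.2
eef_pos: [472.3, -242.1, 218.6]
eef_rot: [3.141, -0.001, 1.595]
wrist_force: [-0.5, 6.0, 9.9]
finger_gap: 17.5
finger_force: 60.0
```

Emit:
step_arm(
  increments=[
    [[0, 0, 0, -0.1, 0, 0, 1], [0, 0, 0, -0.12, 0, 0, 1], [0, 0, 0, -0.08, 0, 0, 1], [0, 0, 0, 0, 0, -0.02, 1], [0, 0, 0, 0, 0, 0, 1]],
  ],
)

```text
clock: 11.7
eef_pos: [472.4, -254.2, 218.6]
eef_rot: [-3.141, -0.0, 1.595]
wrist_force: [-1.1, 0.5, 1.9]
finger_gap: 17.6
finger_force: 60.0
```

Emit:
step_arm(
  increments=[
    [[0, 0, 0, 0, 0, 0, 0.2], [0, 0, 0, 0, 0, 0, 0.2], [0, 0, 0, 0, 0, 0, -0.2], [0, 0, 0, 0, 0, 0, -0.6], [0, 0, 0, 0, 0, 0, -0.6]],
  ],
)

```text
clock: 12.2
eef_pos: [472.6, -254.5, 218.6]
eef_rot: [-3.142, -0.0, 1.596]
wrist_force: [1.1, -0.4, -0.4]
finger_gap: 54.5
finger_force: 0.0
```

Emit:
step_arm(
  increments=[
    [[0, 0, 0, 0, 0, 0, -0.6], [0, 0, 0, 0, 0, 0, -0.6], [0, 0, 0, 0, 0, 0, -0.6], [0, 0, 0, 0, 0, -0.2, -0.6], [0, 0, 0, 0, 0, -0.4, -0.6]],
  ],
)

```text
clock: 12.7
eef_pos: [472.5, -254.4, 242.5]
eef_rot: [-3.14, -0.001, 1.596]
wrist_force: [0.4, -0.4, 0.4]
finger_gap: 75.0
finger_force: 0.0
```

Released. I'll rise clear and check.

Emit:
step_arm(
  increments=[
    [[0, 0, 0, 0, 0, -0.7, -0.6], [0, 0, 0, 0, 0, -0.8, -0.6], [0, 0, 0, 0, 0, -0.5, -0.6], [0, 0, 0, 0, 0, 0, -0.6], [0, 0, 0, 0, 0, 0, -0.6]],
  ],
)

```text
clock: 13.2
eef_pos: [472.5, -254.4, 322.6]
eef_rot: [3.141, 0.0, 1.596]
wrist_force: [1.1, 0.4, 0.1]
finger_gap: 75.1
finger_force: 0.0
```

```bash
python3 - <<'E'
from h import *
c=snap('top','top3');s=snap('side','side3')
f=lambda i,k:cv2.resize(i[...,::-1],None,fx=k,fy=k,interpolation=cv2.INTER_CUBIC)
a=f(c['frame'][150:290,190:350],2.5);b=f(s['frame'][130:270,195:355],2.5)
cv2.imwrite('pics/f3.png',np.hstack([a,b]))
P=pts(c)
for r in(220,228,236):print([P[r,col].round(0).tolist() for col in range(256,320,7)])
E
```

```text
[[472.0, -30.0, 5.0], [472.0, -51.0, -0.0], [471.0, -72.0, 3.0], [471.0, -93.0, 5.0], [470.0, -114.0, 5.0], [470.0, -135.0, 6.0], [469.0, -156.0, 4.0], [469.0, -177.0, 8.0], [468.0, -198.0, 4.0], [468.0, -214.0, 37.0]]
[[448.0, -29.0, 1.0], [448.0, -50.0, 5.0], [447.0, -71.0, 5.0], [447.0, -92.0, 15.0], [447.0, -113.0, 13.0], [446.0, -134.0, 9.0], [445.0, -155.0, 8.0], [445.0, -176.0, 7.0], [444.0, -196.0, 11.0], [444.0, -218.0, 4.0]]
[[425.0, -29.0, 3.0], [424.0, -50.0, 1.0], [423.0, -71.0, 2.0], [423.0, -92.0, 6.0], [423.0, -112.0, 6.0], [422.0, -133.0, 5.0], [422.0, -154.0, 11.0], [421.0, -175.0, 8.0], [420.0, -197.0, 2.0], [420.0, -217.0, 4.0]]
```

View pics/f3.png

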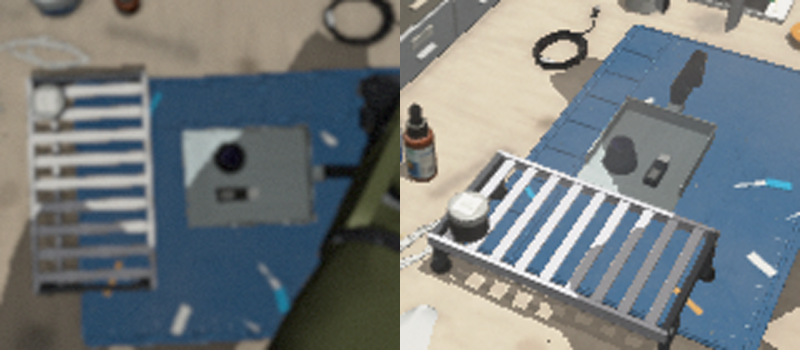

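The loupe (230,157) and the stick (237,194) sit well inside the pan. The scoop lies flat on the mat, with its tip about 40 mm clear of the lip.

```bash
python3 -c "
from h import *
print(workorder.sign_off())"
```

```text
the job is handed in; nothing more can be done
None
```

The job is handed in: the memory stick and the eye loupe are both in the pan, the scoop lies released and flat on the mat about 40 mm clear of the rack's lip, and the arm went nowhere near the dropper bottle or the tape roll (sign-off returned no verdict).

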